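# Set out the finger planes by size

## Task

Put the four brass finger planes away on the display board in order of size: the smallest on the dark strip nearest the wooden knob, then each next larger one, the largest on the strip farthest from the knob. Set each down gently on its sole, centred on its strip with its length along the strip. Leave the jar and the rubber block where they are.

Things in the scene. Friction and masses are not known exactly. Their poses are not given: they have to be found in the camera images.
- plane_a: the smallest of four finger planes: solid brass body of oval outline seen from above, 48 mm long, 22 mm wide, 20 mm high, with upright flat sides along its middle 26 mm, a dark wooden wedge and steel blade rising from the middle of its top to at most 36 mm above the sole. Loose, standing on its sole, about 0.13 kg. Origin at the centre of its sole; x along its length, y across it, z up.
- plane_b: the second smallest of four finger planes: solid brass body of oval outline seen from above, 66 mm long, 29 mm wide, 23 mm high, with upright flat sides along its middle 37 mm, a dark wooden wedge and steel blade rising from the middle of its top to at most 42 mm above the sole. Loose, standing on its sole, about 0.22 kg. Origin at the centre of its sole; x along its length, y across it, z up.
- plane_c: the second largest of four finger planes: solid brass body of oval outline seen from above, 86 mm long, 36 mm wide, 26 mm high, with upright flat sides along its middle 50 mm, a dark wooden wedge and steel blade rising from the middle of its top to at most 48 mm above the sole. Loose, standing on its sole, about 0.35 kg. Origin at the centre of its sole; x along its length, y across it, z up.
- plane_d: the largest of four finger planes: solid brass body of oval outline seen from above, 108 mm long, 44 mm wide, 29 mm high, with upright flat sides along its middle 64 mm, a dark wooden wedge and steel blade rising from the middle of its top to at most 54 mm above the sole. Loose, standing on its sole, about 0.52 kg. Origin at the centre of its sole; x along its length, y across it, z up.
- board: the display board: fixed flat pale wooden board lying on the bench, 150 mm (its x) by 450 mm (its y) and 15 mm thick. Origin at the centre of its underside, top face 15 mm above it. Four dark inlaid strips, flush with the top, 12 mm wide and 140 mm long, run across the board (along its x); they are the four places, centred at board x = 0 and y = -132, -44, +44 and +132 mm.
- knob: a turned dark wooden knob, 26 mm across and 32 mm high, fixed upright on the board's top at one of its two ends (board x = 0, y = +200 or -200 mm, whichever it is this time; the other end has only a flat steel disc 22 mm across and 3 mm high). Origin at the centre of its foot, on the board's top. The four strips' centres lie 68, 156, 244 and 332 mm from its axis.
- jar: bystander: a small capped amber glass jar, 48 mm across, 55 mm high, loose. Origin at the centre of its underside. To be left alone.
- rubber_block: bystander: a plain rectangular black rubber sanding block, 75 x 45 x 34 mm, loose. Origin at the centre of its underside, x along its length. To be left alone.
Not all that is in view belongs to the job. What is shaped like the plane_a but blue or pink is not meant.

How it is judged:
At the end, for the whole second after the job is handed in: Each plane stands upright on its sole on the board, released and at rest, on its own strip in order of size from the knob: within 13 mm across the strip (measured as distance from the knob), within 15 mm along it, and its length within 0.22 rad of the strip's direction (either end forward) (horizontal distance between plane_a and knob between 0.055 and 0.081 m and x of plane_a in the frame of board between -0.015 and 0.015 m and z of plane_a in the frame of board between 0.011 and 0.019 m and angle between the x axis of each of plane_a, plane_b, plane_c, plane_d and the x axis of board, either way round below 0.22 rad and angle between each of plane_a, plane_b, plane_c, plane_d's own z axis and vertical below 0.1 rad and linear speed of each of plane_a, plane_b, plane_c, plane_d below 0.02 m/s and angular speed of each of plane_a, plane_b, plane_c, plane_d below 0.2 rad/s and horizontal distance between plane_b and knob between 0.143 and 0.169 m and x of plane_b in the frame of board between -0.015 and 0.015 m and z of plane_b in the frame of board between 0.011 and 0.019 m and horizontal distance between plane_c and knob between 0.231 and 0.257 m and x of plane_c in the frame of board between -0.015 and 0.015 m and z of plane_c in the frame of board between 0.011 and 0.019 m and horizontal distance between plane_d and knob between 0.319 and 0.345 m and x of plane_d in the frame of board between -0.015 and 0.015 m and z of plane_d in the frame of board between 0.011 and 0.019 m); the robot touches nothing.
It fails at once if the jar is pushed more than 30 mm from its place (distance of jar from where it was at the start of the episode above 0.03 m).
It fails at once if the rubber block is pushed more than 30 mm from its place (distance of rubber_block from where it was at the start of the episode above 0.03 m).
It fails at once if a plane is dropped or slammed onto the board (moves faster than 0.5 m/s within 25 mm of its top) ((x of plane_a in the frame of board between -0.075 and 0.075 m and y of plane_a in the frame of board between -0.225 and 0.225 m and z of plane_a in the frame of board between 0.01 and 0.04 m and linear speed of plane_a above 0.5 m/s) or (x of plane_b in the frame of board between -0.075 and 0.075 m and y of plane_b in the frame of board between -0.225 and 0.225 m and z of plane_b in the frame of board between 0.01 and 0.04 m and linear speed of plane_b above 0.5 m/s) or (x of plane_c in the frame of board between -0.075 and 0.075 m and y of plane_c in the frame of board between -0.225 and 0.225 m and z of plane_c in the frame of board between 0.01 and 0.04 m and linear speed of plane_c above 0.5 m/s) or (x of plane_d in the frame of board between -0.075 and 0.075 m and y of plane_d in the frame of board between -0.225 and 0.225 m and z of plane_d in the frame of board between 0.01 and 0.04 m and linear speed of plane_d above 0.5 m/s)).
It also fails if it takes over 96 s, if anything falls off the work surface, if the arm or the gripper's body presses on something with over 40 N, if the wrist force passes 120 N, or if a joint passes its speed limit or range.

## Robot

A 7-joint arm with a two-finger parallel gripper is mounted at the origin on the work surface. World frame = base frame: x ahead of the robot, y to its left, z up, the work surface at z = 0. Lengths are in m, angles in rad, forces in N, time in s.
With the tool pointing down it reaches from about 0.4 to 0.85 m from the base axis. Payload 6.9 kg.
Tool frame: the origin (TCP) lies on the front face of the gripper's body, between the roots of the fingers; the fingertips stand 73 mm ahead of it and the grasp point (between the pads) lies ahead of it (arm.tcp_to_grasp is the z of the grasp point in the tool frame, in m); z points along the fingers, y is the line along which they close (so a half turn about z gives the same grasp; the last joint's range is limited). The gripper opens to 85 mm and grips with 20 to 120 N. Pads are 22 mm wide; open, the fingers measure 114 mm over their backs; the gripper's body (76 mm by 85 mm) begins 54 mm behind the grasp point. The pads swing forward as they close: fully open they stand 13 mm farther back than shut.
Start: joints at [-1.212, 0.507, -0.238, 1.5, 0.126, 1.149, -0.155], TCP at [0.157, 0.605, 0.304] pointing down, gripper open.
Joint ranges: [-3.08, 3.08], [-0.24, 2.05], [-1.43, 1.35], [0, 2.5], [-1.52, 4.66], [0.17, 1.96], [-2.89, 2.89]. Speed limits (rad/s): [2.39, 2.39, 3.14, 3.14, 3.14, 3.14, 3.14].

## Interface

Orientations are given as a rotation vector (axis times angle).
In Python, from cell import arm gives the robot as it stands.
- The arm moves only by the tool carry_out, never from a script. Its argument "deltas" is one flat list of numbers, 7 for each row, row after row: the shift along the world's x, y, z scaled (see below), then the turn, a rotation vector about the world's x, y, z scaled (see below), then the closure, from -1 (fully open) to 1 (shut). A call has 1 to 5 rows; each row is the pose to reach, as a shift and turn from the pose commanded when the call began, turning the shorter way round; what a row does not reach only later rows make up. The controller multiplies each number of a shift by 150 mm and each number of a turn by 180 degrees. A row lasts 1/12 s, in which the tool goes at most 41.7 mm and 7.16 degrees, less where a joint would pass 70% of its speed; a pose out of reach is approached as far as the arm can. A call with a number of a shift or a turn outside -1 to 1 is refused whole. A call with a gripper value outside its range is refused whole. The fingers move at their own pace and stop on an object; "squeeze" is the grip in N (left out, the last holds). Time passes only in rows, so rows that repeat a pose let the fingers close. It gives the time, the measured TCP pose, the force, the opening and the grip force at its end, in the units of the state.
- arm.state(): the state, without advancing time (a new reading comes with each control period).
- arm.camera(name): name is "scene" or "top" or "wrist"; returns a dict with "img" (384x512x3 uint8, red, green, blue), "mtx" (3x3 intrinsics, pixels), "T" (4x4, takes a point from camera to world coordinates). Camera axes: x right, y up, looking along -z (the intrinsics and any distortion apply to the point x, -y, -z); pixel columns grow to the right and rows downward; lengths in m; the calibration is good to about 2 mm. A picture is of the moment at which its call begins. There is no depth.
- arm.job_done(): hands the job in; it is judged then, once.
The state is a dict: "time": time; "joints": joint angles; "joint_velocities": joint speeds; "effort": joint torques, N m; "tcp_pos": TCP position; "tool_rot": TCP orientation; "contact_force": force on the tool from outside, world axes, zero at the start; "torque": the same for the moment, N m; "gripper_width": opening from 0.0 (shut) to 1.0 (fully open); "grip_force": force on a finger pad.
Only numpy, scipy, OpenCV 4.12 (cv2) and the standard library are available. Lean on these libraries where they do the work, as an engineer would, in place of code of your own. Each camera call takes 0.05 s, during which the arm holds its last target. There are 200 camera calls.

## Working session

There is one attempt and no reset: what is moved stays moved. The work goes in short steps, Python scripts to look and compute and a tool call to move; the robot and the scene stay as the last step left them, time stands still between calls to the robot, and variables do not carry over. Pictures are saved under pics/ and viewed, at most 14 in all, crops included, and the job is handed in when it is done.

Besides the shell and the picture viewer there is one more tool, called after "Call:" as name(argument=value, ...), one argument or row to a line, values as JSON. carry_out: Moves the arm, as the interface text tells. Shifts and turns lie within -1 to 1; 1 stands for 150 mm of shift or 180 degrees of turn. Its arguments: {"type":"object","properties":{"deltas":{"type":"array"},"squeeze":{"type":"number"}},"required":["deltas"]}

```bash
mkdir -p pics; python3 - <<'E'
from cell import arm
import cv2,numpy as np
print(arm.state(), arm.tcp_to_grasp)
for n in ["top","scene"]:
    c=arm.camera(n); cv2.imwrite(f"pics/{n}0.png",c["img"][:,:,::-1]); print(n,c["mtx"].tolist(),c["T"].round(4).tolist(),[k for k in c])
E
```

```text
{'time': 0.0, 'joints': array([-1.21155796,  0.50832975, -0.23755717,  1.501166  ,  0.12570473,
        1.14886252, -0.15482955]), 'joint_velocities': array([ 0.00105419, -0.00077043,  0.00017885,  0.00010301, -0.0022159 ,
       -0.0006286 , -0.00026001]), 'effort': array([ 7.64001061e-05, -6.20594573e+01, -2.18635730e+00, -2.49647069e+01,
        1.28044581e-02,  1.20413530e-02,  3.62414244e-05]), 'tcp_pos': array([0.1568521 , 0.60460725, 0.30302424]), 'tool_rot': array([-3.97443039e-01, -3.11614435e+00,  2.76750595e-03]), 'contact_force': array([ 0.05401771, -0.47358733,  0.19355123]), 'torque': array([-0.00696024,  0.00413373,  0.02421611]), 'grip_force': 0.0, 'gripper_width': 1.0017016929280158} 0.0539
top [[492.81319626783204, 0.0, 259.7334715741944], [0.0, 492.81319626783204, 190.25424080349356], [0.0, 0.0, 1.0]] [[0.0102, 0.9955, -0.0939, 0.3658], [-0.9999, 0.0096, -0.0065, -0.0091], [-0.0055, 0.094, 0.9956, 1.5225], [0.0, 0.0, 0.0, 1.0]] ['img', 'mtx', 'T']
scene [[384.36795510514594, 0.0, 253.94295261165124], [0.0, 384.36795510514594, 190.86557216724594], [0.0, 0.0, 1.0]] [[-0.8955, -0.3678, 0.2507, 0.7789], [0.445, -0.7494, 0.4903, 0.4983], [0.0076, 0.5506, 0.8347, 0.8838], [0.0, 0.0, 0.0, 1.0]] ['img', 'mtx', 'T']
```

View pics/top0.png

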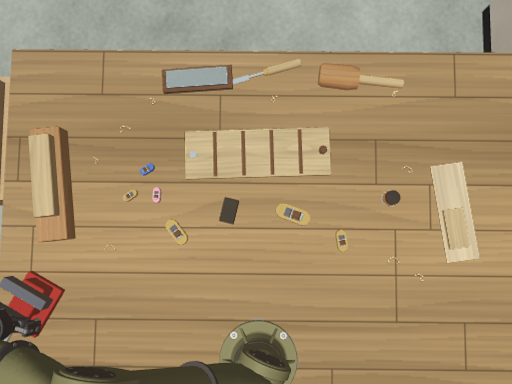

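View pics/scene0.png

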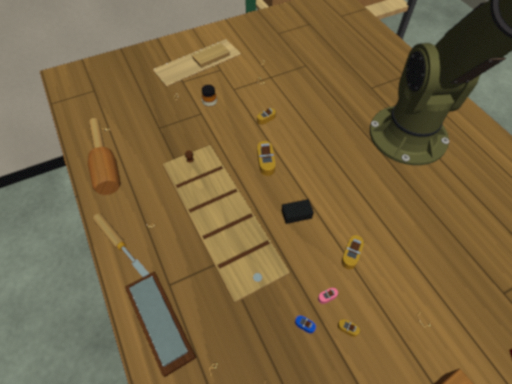

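The top view shows the knob at the right end of the board (322,150), and the planes at a(130,195), b(342,240), c(176,232) and d(293,214). The jar is at (392,198), the block at (229,210), and the blue and pink decoys are near a.

```bash
cat > h.py <<'E'
import cv2,numpy as np
from cell import arm
def ray(c,uv,z):
    uv=np.atleast_2d(uv).astype(float); K=c["mtx"];T=c["T"]
    d=np.c_[(uv[:,0]-K[0,2])/K[0,0],-(uv[:,1]-K[1,2])/K[1,1],-np.ones(len(uv))]@T[:3,:3].T
    return (T[:3,3]+d*((z-T[2,3])/d[:,2])[:,None])[:,:2]
def brass(img):
    h=cv2.cvtColor(img,cv2.COLOR_RGB2HSV)
    m=cv2.inRange(h,(19,110,90),(35,255,255))
    return cv2.morphologyEx(m,cv2.MORPH_CLOSE,np.ones((3,3)))
def blobs(c,mask,z,amin):
    out=[]
    for k in cv2.findContours(mask,cv2.RETR_EXTERNAL,cv2.CHAIN_APPROX_NONE)[0]:
        k=cv2.convexHull(k)
        if cv2.contourArea(k)<amin: continue
        w=ray(c,k[:,0,:],z).astype(np.float32)
        (x,y),(a,b),t=cv2.minAreaRect(w*1000)
        if a<b: a,b,t=b,a,t+90
        out.append((k[:,0].mean(0).round(),round(x),round(y),round(a),round(b),round((t+90)%180-90,1)))
    return out
E
python3 - <<'E'
from h import *
c=arm.camera("top")
for z in (.013,): 
  for b in blobs(c,brass(c["img"]),z,30): print(b)
hsv=cv2.cvtColor(c["img"],cv2.COLOR_RGB2HSV)
for p in [(130,195),(126,197),(300,217),(181,238),(342,247),(200,140),(250,220),(215,150),(322,150)]: print(p,hsv[p[1],p[0]])
# strips: dark pixels within board
g=hsv[:,:,2].copy(); m=np.zeros_like(g); m[125:182,205:335]=(g[125:182,205:335]<120)*255
print([ (b,) for b in blobs(c,m,.015,60)]); 
print("knob",ray(c,(322.5,150),.047))
E
```

```text
(array([341., 239.]), 358, -250, 68, 33, 11.1)
(array([177., 233.]), 379, 256, 86, 39, 39.1)
(array([294., 214.]), 437, -101, 111, 48, 69.9)
(array([129., 196.]), 490, 402, 49, 25, -55.2)
(130, 195) [ 14  64 155]
(126, 197) [ 16  38 162]
(300, 217) [ 84  14 188]
(181, 238) [ 21 127 205]
(342, 247) [ 21 128 204]
(200, 140) [ 20  77 206]
(250, 220) [ 17 104 181]
(215, 150) [ 13 124 121]
(322, 150) [ 13 124 123]
[]
knob [[ 0.62928413 -0.18834983]]
```

```bash
python3 - <<'E'
from h import *
c=arm.camera("top")
v=cv2.cvtColor(c["img"],cv2.COLOR_RGB2HSV)[:,:,2]
m=np.zeros_like(v); m[127:180,200:330]=(v[127:180,200:330]<165)*255
for b in blobs(c,m,.015,40): print(b)
c=arm.camera("scene")
for b in blobs(c,brass(c["img"]),.013,30): print("s",b)
E
```

```text
(array([311., 176.]), 553, -124, 175, 6, -89.5)
(array([322., 149.]), 637, -192, 28, 22, -0.1)
(array([214., 157.]), 621, 142, 135, 9, 1.1)
(array([243., 156.]), 624, 54, 138, 12, 2.9)
(array([271., 150.]), 628, -34, 138, 12, 2.7)
(array([300., 153.]), 631, -122, 138, 12, 2.2)
(array([222., 129.]), 700, 111, 156, 9, -89.5)
s (array([214., 365.]), 785, 340, 15, 14, -50.7)
s (array([349., 326.]), 489, 400, 51, 34, -56.2)
s (array([485., 238.]), 57, 370, 23, 22, 55.6)
s (array([353., 251.]), 375, 248, 113, 50, 41.7)
s (array([470., 223.]), 63, 324, 50, 21, 90.0)
s (array([109., 231.]), 904, -68, 138, 24, -71.4)
s (array([382., 210.]), 241, 191, 42, 16, -8.8)
s (array([369., 208.]), 271, 170, 25, 16, -39.8)
s (array([483., 210.]), 0, 310, 46, 21, 61.5)
s (array([383., 195.]), 208, 153, 36, 20, 32.6)
s (array([367., 191.]), 241, 124, 22, 19, 54.0)
s (array([323., 190.]), 347, 69, 35, 19, 57.6)
s (array([343., 182.]), 283, 69, 37, 16, -49.2)
s (array([321., 177.]), 323, 28, 38, 18, 21.5)
s (array([492., 171.]), -112, 225, 45, 14, 20.3)
s (array([504., 168.]), -150, 233, 44, 16, 34.1)
s (ar
[... 2004 characters left out ...]
9, 86.1)
s (array([106.,  57.]), 733, -748, 36, 35, 26.6)
s (array([353.,  62.]), -43, -339, 102, 54, 20.4)
s (array([139.,  52.]), 635, -702, 117, 75, 67.0)
s (array([275.,  43.]), 161, -555, 55, 28, 55.6)
s (array([214.,  55.]), 406, -595, 266, 146, 12.7)
s (array([254.,  26.]), 184, -685, 49, 24, -44.4)
s (array([237.,  27.]), 241, -703, 90, 38, -76.4)
s (array([315.,  24.]), -31, -589, 86, 31, 46.6)
s (array([297.,  21.]), 19, -639, 65, 31, 64.6)
s (array([370.,  10.]), -276, -573, 76, 28, 79.8)
s (array([268.,   9.]), 97, -766, 153, 49, -16.8)
s (array([288.,   8.]), 6, -730, 68, 24, 60.9)
s (array([301.,   8.]), -41, -712, 81, 35, 47.4)
s (array([351.,   6.]), -229, -642, 63, 31, 66.8)
```

Call:
carry_out(
  deltas=[0.74,-0.45,-0.23,0,0,-0.075,-1,0.74,-0.45,-0.23,0,0,-0.075,-1,0.74,-0.45,-0.23,0,0,-0.075,-1,0.74,-0.45,-0.23,0,0,-0.075,-1],
  squeeze=40,
)

```text
time: 0.58
tcp_pos: [0.275, 0.5323, 0.2675]
tool_rot: [0.773, 3.04, -0.007]
contact_force: [0.6, 0.1, -0.3]
gripper_width: 1.004
grip_force: 0.0
```

Call:
carry_out(
  deltas=[0.74,-0.45,-0.23,0,0,-0.075,-1,0.74,-0.45,-0.23,0,0,-0.075,-1,0.74,-0.45,-0.23,0,0,-0.075,-1,0.74,-0.45,-0.23,0,0,-0.075,-1],
)

```text
time: 0.92
tcp_pos: [0.3855, 0.4641, 0.2331]
tool_rot: [1.125, 2.928, -0.006]
contact_force: [0.1, -0.4, -0.3]
gripper_width: 1.001
grip_force: 0.0
```

Call:
carry_out(
  deltas=[0.74,-0.45,-0.23,0,0,-0.075,-0.5,0.74,-0.45,-0.23,0,0,-0.075,-0.5,0.74,-0.45,-0.23,0,0,-0.075,-0.5,0.74,-0.45,-0.23,0,0,-0.075,-0.5,0.74,-0.45,-0.23,0,0,-0.075,-0.5],
)

```text
time: 1.33
tcp_pos: [0.4935, 0.3985, 0.199]
tool_rot: [1.459, 2.78, -0.004]
contact_force: [-0.3, 0.2, 0.3]
gripper_width: 0.751
grip_force: 0.0
```

```bash
cat >> h.py <<'E'
from scipy.spatial.transform import Rotation as R
def yaw():
    y=R.from_rotvec(arm.state()["tool_rot"]).as_matrix(); return np.degrees(np.arctan2(y[1,1],y[0,1])), y[:,2].round(3)
def togo(x,y,z,t):
    s=arm.state(); a,zz=yaw(); d=(np.array([x,y,z])-s["tcp_pos"]*1000)
    print("t %.1f"%s["time"],"tcp",(s["tcp_pos"]*1000).round(1),"yaw %.1f"%a,zz,"shift",(d/150).round(3),"turn %.3f"%(((t-a+180)%360-180)/180),"w",round(s["gripper_width"],3),"F",s["contact_force"].round(1),"j7 %.2f"%s["joints"][6])
def wrist(name,z):
    c=arm.camera("wrist"); cv2.imwrite(f"pics/{name}.png",c["img"][:,:,::-1])
    for b in blobs(c,brass(c["img"]),z,300): print(b)
E
python3 - <<'E'
from h import *
togo(490,402,78,34.8); wrist("wa",.012)
E
```

```text
t 1.3 tcp [493.5 398.5 199. ] yaw 34.6 [ 0.    -0.003 -1.   ] shift [-0.023  0.023 -0.807] turn 0.001 w 0.751 F [-0.3  0.2  0.3] j7 -0.13
(array([ 54., 242.]), 376, 245, 95, 41, 39.0)
(array([249., 179.]), 490, 400, 49, 23, -56.3)
```

View pics/wa.png

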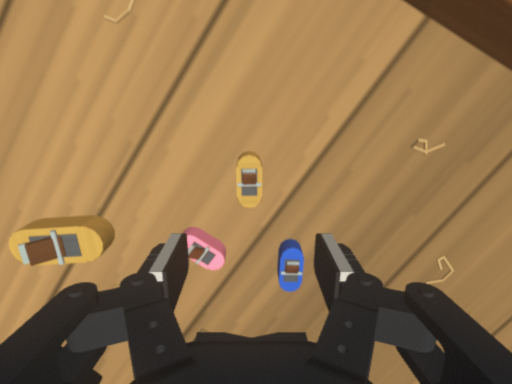

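The wrist view shows plane a at (249,179), aligned with the tool and clear of the pink and blue decoys. The measured position agrees with the top view.

Call:
carry_out(
  deltas=[-0.023,0.013,-0.2,0,0,-0.005,-0.5,-0.023,0.013,-0.45,0,0,-0.005,-0.5,-0.023,0.013,-0.65,0,0,-0.005,-0.5,-0.023,0.013,-0.807,0,0,-0.005,-0.5,-0.023,0.013,-0.807,0,0,-0.005,-0.5],
)

```text
time: 1.8
tcp_pos: [0.4827, 0.4045, 0.0749]
tool_rot: [-1.467, -2.773, 0.011]
contact_force: [-0.7, -0.1, -0.6]
gripper_width: 0.755
grip_force: 0.0
```

Call:
carry_out(
  deltas=[0,0,0,0,0,0,1,0,0,0,0,0,0,1,0,0,0,0,0,0,1,0,0,0,0,0,0,1,0,0,0,0,0,0,1],
)

```text
time: 2.22
tcp_pos: [0.4871, 0.4055, 0.0817]
tool_rot: [1.473, 2.774, 0.006]
contact_force: [-1.8, 0.5, 7.0]
gripper_width: 0.245
grip_force: 40.1
```

Call:
carry_out(
  deltas=[0,0,0,0,0,0,1,0,0,0,0,0,0,1,0,0,0,0,0,0,1],
)

```text
time: 2.47
tcp_pos: [0.4872, 0.4055, 0.0817]
tool_rot: [1.473, 2.774, 0.006]
contact_force: [-1.7, -0.4, 6.9]
gripper_width: 0.245
grip_force: 40.1
```

```bash
python3 - <<'E'
from h import *
togo(631,-122,173,92.2); print(arm.state()["grip_force"])
E
```

```text
t 2.5 tcp [487.2 405.5  81.7] yaw 34.1 [ 0.003  0.003 -1.   ] shift [ 0.959 -3.517  0.609] turn 0.323 w 0.245 F [-1.7 -0.4  6.9] j7 -0.16
40.06577678024769
```

Call:
carry_out(
  deltas=[0,0,0.1,0,0,0,1,0,0,0.3,0,0,0,1,0,0,0.5,0,0,0,1,0,0,0.63,0,0,0,1,0,0,0.63,0,0,0,1],
)

```text
time: 2.88
tcp_pos: [0.4884, 0.4058, 0.1797]
tool_rot: [1.472, 2.771, 0.013]
contact_force: [-0.1, 0.6, -0.6]
gripper_width: 0.245
grip_force: 39.4
```

Call:
carry_out(
  deltas=[0.05,-0.2,0,0,0,0.02,1,0.13,-0.42,0,0,0,0.04,1,0.18,-0.65,0,0,0,0.06,1,0.231,-0.877,0,0,0,0.081,1],
)

```text
time: 3.22
tcp_pos: [0.5212, 0.2714, 0.174]
tool_rot: [1.104, 2.941, 0.0]
contact_force: [1.6, -0.7, -1.3]
gripper_width: 0.247
grip_force: 39.4
```

Call:
carry_out(
  deltas=[0.06,-0.22,0,0,0,0.02,1,0.13,-0.44,0,0,0,0.04,1,0.18,-0.66,0,0,0,0.06,1,0.231,-0.877,0,0,0,0.081,1],
)

```text
time: 3.55
tcp_pos: [0.5559, 0.1394, 0.174]
tool_rot: [0.723, 3.057, -0.0]
contact_force: [1.1, -0.5, -1.6]
gripper_width: 0.247
grip_force: 39.4
```

Call:
carry_out(
  deltas=[0.06,-0.22,0,0,0,0.02,1,0.13,-0.44,0,0,0,0.04,1,0.18,-0.66,0,0,0,0.06,1,0.231,-0.877,0,0,0,0.081,1],
)

```text
time: 3.88
tcp_pos: [0.5906, 0.0079, 0.174]
tool_rot: [0.33, 3.124, -0.0]
contact_force: [0.8, 0.1, -0.1]
gripper_width: 0.244
grip_force: 39.4
```

Call:
carry_out(
  deltas=[0.06,-0.25,0,0,0,0.02,1,0.13,-0.5,0,0,0,0.04,1,0.18,-0.75,0,0,0,0.06,1,0.231,-0.877,0,0,0,0.081,1,0.231,-0.877,0,0,0,0.081,1],
)

```text
time: 4.3
tcp_pos: [0.6253, -0.1298, 0.1734]
tool_rot: [-0.057, 3.141, -0.007]
contact_force: [-0.3, 0.1, -1.7]
gripper_width: 0.247
grip_force: 39.4
```

Call:
carry_out(
  deltas=[0,0,0,0,0,0,1,0,0,0,0,0,0,1,0,0,0,0,0,0,1],
)

```text
time: 4.55
tcp_pos: [0.6249, -0.1198, 0.174]
tool_rot: [0.068, -3.141, -0.002]
contact_force: [0.5, 0.7, -1.7]
gripper_width: 0.244
grip_force: 39.4
```

```bash
python3 - <<'E'
from h import *
togo(625.3,-122,98,92.2); wrist("wa2",.1)
E
```

```text
t 4.5 tcp [ 624.9 -119.8  174. ] yaw 92.5 [-0.     0.001 -1.   ] shift [ 0.003 -0.014 -0.506] turn -0.002 w 0.244 F [ 0.5  0.7 -1.7] j7 1.53
(array([252., 294.]), 653, -117, 25, 20, -87.6)
(array([251., 233.]), 622, -119, 37, 23, 2.4)
```

View pics/wa2.png

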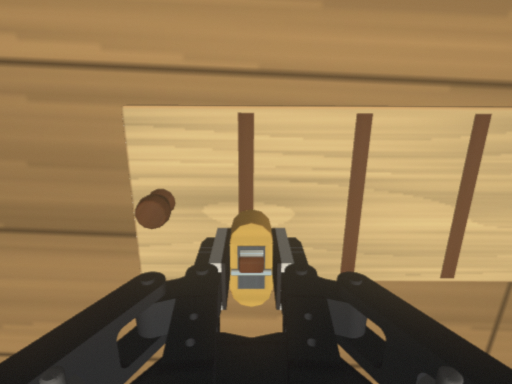

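The wrist view shows plane a held straight in the fingers over the first strip, next to the knob at (155,208).

Call:
carry_out(
  deltas=[0,-0.014,-0.15,0,0,-0.002,1,0,-0.014,-0.28,0,0,-0.002,1,0,-0.014,-0.38,0,0,-0.002,1,0,-0.014,-0.45,0,0,-0.002,1,0,-0.014,-0.49,0,0,-0.002,1],
)

```text
time: 5.02
tcp_pos: [0.6246, -0.1226, 0.0991]
tool_rot: [0.058, -3.14, -0.001]
contact_force: [-0.4, -0.2, -1.5]
gripper_width: 0.245
grip_force: 39.5
```

Call:
carry_out(
  deltas=[0,0,-0.01,0,0,0,1,0,0,-0.02,0,0,0,1,0,0,-0.02,0,0,0,1,0,0,-0.02,0,0,0,1],
)

```text
time: 5.35
tcp_pos: [0.6255, -0.1239, 0.0981]
tool_rot: [-0.055, 3.14, -0.0]
contact_force: [-0.1, -0.2, -1.3]
gripper_width: 0.242
grip_force: 39.5
```

Call:
carry_out(
  deltas=[0,0,0,0,0,0,-0.3,0,0,0,0,0,0,-0.3,0,0,0,0,0,0,-0.3,0,0,0.05,0,0,0,-0.3,0,0,0.1,0,0,0,-0.3],
)

```text
time: 5.77
tcp_pos: [0.6249, -0.1239, 0.1127]
tool_rot: [0.055, -3.14, -0.0]
contact_force: [0.2, -0.8, 0.2]
gripper_width: 0.647
grip_force: 0.0
```

Call:
carry_out(
  deltas=[0,0,0.15,0,0,0,-0.3,0,0,0.4,0,0,0,-0.3,0,0,0.7,0,0,0,-0.3,0,0,0.7,0,0,0,-0.3,0,0,0.7,0,0,0,-0.3],
)

```text
time: 6.18
tcp_pos: [0.6268, -0.1239, 0.2218]
tool_rot: [-0.055, 3.134, -0.002]
contact_force: [0.8, -0.3, -1.4]
gripper_width: 0.649
grip_force: 0.0
```

```bash
python3 - <<'E'
from h import *
togo(379,252,200,129.1); wrist("wa3",.035)
E
```

```text
t 6.2 tcp [ 626.8 -123.9  221.8] yaw 92.0 [ 0.008 -0.001 -1.   ] shift [-1.652  2.506 -0.146] turn 0.206 w 0.649 F [ 0.8 -0.3 -1.4] j7 1.55
(array([250., 185.]), 630, -123, 61, 23, 2.7)
```

View pics/wa3.png

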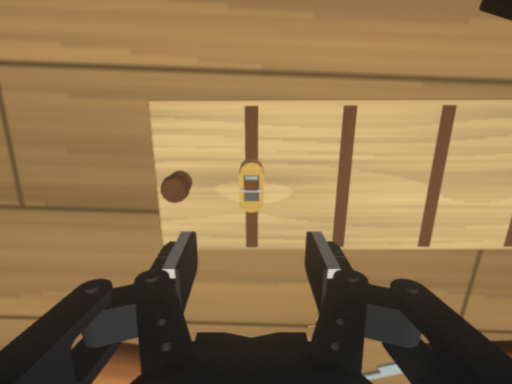

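Plane a sits centred on the first strip at (250,185). Next is plane c.

Call:
carry_out(
  deltas=[-0.14,0.21,-0.01,0,0,0.02,-0.7,-0.28,0.42,-0.02,0,0,0.04,-0.7,-0.42,0.63,-0.03,0,0,0.055,-0.7,-0.548,0.836,-0.04,0,0,0.069,-0.7],
)

```text
time: 6.57
tcp_pos: [0.5407, 0.0025, 0.2101]
tool_rot: [0.398, -3.114, -0.001]
contact_force: [0.5, 1.1, 0.8]
gripper_width: 0.85
grip_force: 0.0
```

Call:
carry_out(
  deltas=[-0.14,0.21,-0.01,0,0,0.02,-0.7,-0.28,0.42,-0.02,0,0,0.04,-0.7,-0.42,0.63,-0.03,0,0,0.055,-0.7,-0.548,0.836,-0.04,0,0,0.069,-0.7],
)

```text
time: 6.9
tcp_pos: [0.4585, 0.1278, 0.2044]
tool_rot: [0.733, -3.053, 0.0]
contact_force: [0.4, 0.0, 0.6]
gripper_width: 0.854
grip_force: 0.0
```

Call:
carry_out(
  deltas=[-0.14,0.21,-0.01,0,0,0.02,-0.7,-0.28,0.42,-0.02,0,0,0.04,-0.7,-0.42,0.63,-0.03,0,0,0.055,-0.7,-0.548,0.836,-0.04,0,0,0.069,-0.7,-0.548,0.836,-0.04,0,0,0.069,-0.7],
)

```text
time: 7.32
tcp_pos: [0.3738, 0.2583, 0.199]
tool_rot: [1.074, -2.951, -0.006]
contact_force: [-0.1, 0.5, 0.0]
gripper_width: 0.852
grip_force: 0.0
```

Call:
carry_out(
  deltas=[0,0,0,0,0,0,-0.7,0,0,0,0,0,0,-0.7,0,0,0,0,0,0,-0.7],
)

```text
time: 7.57
tcp_pos: [0.379, 0.2509, 0.1988]
tool_rot: [1.052, -2.959, 0.002]
contact_force: [0.2, 0.3, -0.3]
gripper_width: 0.85
grip_force: 0.0
```

```bash
python3 - <<'E'
from h import *
togo(379,254,84,129.1); wrist("wc",.015)
E
```

```text
t 7.6 tcp [379.  250.9 198.8] yaw 129.1 [-0.001 -0.001 -1.   ] shift [-0.     0.021 -0.765] turn -0.000 w 0.85 F [ 0.2  0.3 -0.3] j7 1.25
(array([250., 189.]), 381, 255, 90, 38, 38.2)
```

View pics/wc.png

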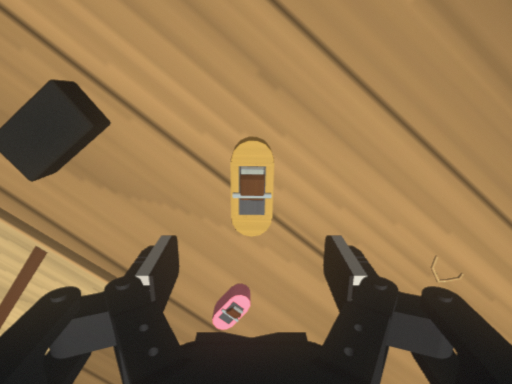

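The wrist view shows plane c at (250,189), aligned with the tool. The block and the pink decoy are clear.

Call:
carry_out(
  deltas=[0.007,0.024,-0.2,0,0,-0.003,-0.7,0.007,0.024,-0.43,0,0,-0.003,-0.7,0.007,0.024,-0.63,0,0,-0.003,-0.7,0.007,0.024,-0.772,0,0,-0.003,-0.7,0.007,0.024,-0.772,0,0,-0.003,-0.7],
)

```text
time: 8.03
tcp_pos: [0.3788, 0.2537, 0.0802]
tool_rot: [1.037, -2.959, 0.003]
contact_force: [-0.1, 0.6, -0.3]
gripper_width: 0.851
grip_force: 0.0
```

Call:
carry_out(
  deltas=[0,0,0,0,0,0,-0.7,0,0,0,0,0,0,1,0,0,0,0,0,0,1,0,0,0,0,0,0,1,0,0,0,0,0,0,1],
  squeeze=50,
)

```text
time: 8.45
tcp_pos: [0.3804, 0.2559, 0.0851]
tool_rot: [-1.04, 2.962, -0.0]
contact_force: [-1.1, -2.3, 9.3]
gripper_width: 0.409
grip_force: 49.7
```

Call:
carry_out(
  deltas=[0,0,0,0,0,0,1,0,0,0,0,0,0,1,0,0,0,0,0,0,1,0,0,0,0,0,0,1],
)

```text
time: 8.78
tcp_pos: [0.3804, 0.2559, 0.0851]
tool_rot: [-1.04, 2.961, -0.0]
contact_force: [-0.2, -2.1, 8.9]
gripper_width: 0.407
grip_force: 49.7
```

```bash
python3 - <<'E'
from h import *
togo(624.5,54,180,92.2); print(arm.state()["grip_force"])
E
```

```text
t 8.8 tcp [380.4 255.9  85.1] yaw 128.7 [ 0.003  0.001 -1.   ] shift [ 1.627 -1.346  0.633] turn -0.203 w 0.407 F [-0.2 -2.1  8.9] j7 1.05
49.72277820110321
```

Call:
carry_out(
  deltas=[0,0,0.1,0,0,0,1,0,0,0.3,0,0,0,1,0,0,0.5,0,0,0,1,0,0,0.63,0,0,0,1,0,0,0.63,0,0,0,1],
)

```text
time: 9.2
tcp_pos: [0.3807, 0.2569, 0.182]
tool_rot: [-1.039, 2.958, 0.002]
contact_force: [1.7, 0.2, -2.7]
gripper_width: 0.406
grip_force: 52.1
```

Call:
carry_out(
  deltas=[0.12,-0.1,0,0,0,-0.02,1,0.3,-0.25,0,0,0,-0.04,1,0.48,-0.39,0,0,0,-0.06,1,0.65,-0.53,0,0,0,-0.08,1,0.815,-0.668,0,0,0,-0.101,1],
)

```text
time: 9.62
tcp_pos: [0.5026, 0.1539, 0.1776]
tool_rot: [0.555, -3.092, 0.001]
contact_force: [1.4, -0.0, -3.2]
gripper_width: 0.402
grip_force: 52.1
```

Call:
carry_out(
  deltas=[0.18,-0.15,0,0,0,-0.02,1,0.36,-0.3,0,0,0,-0.04,1,0.52,-0.43,0,0,0,-0.06,1,0.68,-0.56,0,0,0,-0.08,1,0.815,-0.668,0,0,0,-0.101,1],
)

```text
time: 10.03
tcp_pos: [0.6251, 0.0529, 0.1771]
tool_rot: [0.057, -3.14, 0.002]
contact_force: [-0.0, 0.8, -3.3]
gripper_width: 0.404
grip_force: 52.1
```

Call:
carry_out(
  deltas=[0,0,0,0,0,0,1,0,0,0,0,0,0,1,0,0,0,0,0,0,1,0,0,0,0,0,0,1],
)

```text
time: 10.37
tcp_pos: [0.6229, 0.0567, 0.1776]
tool_rot: [0.069, -3.139, -0.001]
contact_force: [-0.4, 0.3, -2.7]
gripper_width: 0.407
grip_force: 52.1
```

```bash
python3 - <<'E'
from h import *
togo(624.5,54,101,92.2)
E
```

```text
t 10.4 tcp [622.9  56.7 177.6] yaw 92.5 [-0.001  0.    -1.   ] shift [ 0.01  -0.018 -0.511] turn -0.002 w 0.407 F [-0.4  0.3 -2.7] j7 1.23
```

Call:
carry_out(
  deltas=[0.01,-0.018,-0.15,0,0,-0.002,1,0.01,-0.018,-0.28,0,0,-0.002,1,0.01,-0.018,-0.38,0,0,-0.002,1,0.01,-0.018,-0.45,0,0,-0.002,1,0.01,-0.018,-0.49,0,0,-0.002,1],
)

```text
time: 10.78
tcp_pos: [0.6245, 0.0536, 0.1033]
tool_rot: [0.058, -3.139, -0.0]
contact_force: [0.6, -0.4, -3.2]
gripper_width: 0.405
grip_force: 52.0
```

Call:
carry_out(
  deltas=[0,0,-0.01,0,0,0,1,0,0,-0.02,0,0,0,1,0,0,-0.025,0,0,0,1,0,0,-0.025,0,0,0,1],
)

```text
time: 11.12
tcp_pos: [0.6259, 0.053, 0.1015]
tool_rot: [-0.055, 3.14, 0.0]
contact_force: [-0.7, -1.0, -2.3]
gripper_width: 0.403
grip_force: 52.0
```

Call:
carry_out(
  deltas=[0,0,0,0,0,0,-0.5,0,0,0,0,0,0,-0.5,0,0,0,0,0,0,-0.5,0,0,0.05,0,0,0,-0.5,0,0,0.1,0,0,0,-0.5],
)

```text
time: 11.53
tcp_pos: [0.6255, 0.0528, 0.1164]
tool_rot: [0.055, -3.141, 0.0]
contact_force: [0.4, -0.3, 0.4]
gripper_width: 0.748
grip_force: 0.0
```

Call:
carry_out(
  deltas=[0,0,0.15,0,0,0,-0.5,0,0,0.4,0,0,0,-0.5,0,0,0.6,0,0,0,-0.5,0,0,0.6,0,0,0,-0.5,0,0,0.6,0,0,0,-0.5],
)

```text
time: 11.95
tcp_pos: [0.6266, 0.0531, 0.2089]
tool_rot: [-0.055, 3.136, 0.001]
contact_force: [0.2, 0.1, -2.1]
gripper_width: 0.751
grip_force: 0.0
```

```bash
python3 - <<'E'
from h import *
togo(437,-101,200,-20.1); wrist("wc3",.04)
E
```

```text
t 11.9 tcp [626.6  53.1 208.9] yaw 92.0 [ 0.005  0.    -1.   ] shift [-1.264 -1.027 -0.059] turn -0.623 w 0.751 F [ 0.2  0.1 -2.1] j7 1.25
(array([428., 222.]), 662, 197, 95, 47, -46.0)
(array([ 47., 187.]), 627, -112, 51, 35, 2.5)
(array([250., 183.]), 620, 54, 88, 38, 1.9)
```

View pics/wc3.png

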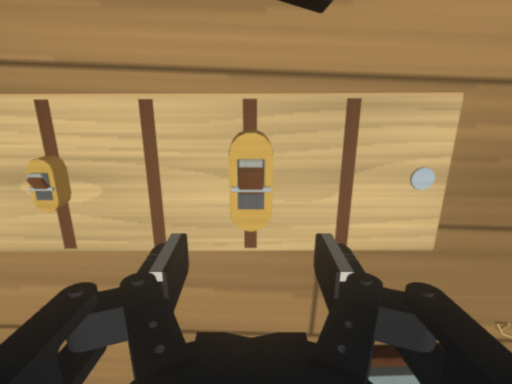

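Plane c sits on the third strip from the knob at (250,183). Next is plane d.

Call:
carry_out(
  deltas=[-0.08,-0.06,0,0,0,-0.039,-0.9,-0.16,-0.13,0,0,0,-0.078,-0.9,-0.24,-0.19,0,0,0,-0.117,-0.9,-0.314,-0.257,0,0,0,-0.156,-0.9],
)

```text
time: 12.33
tcp_pos: [0.577, 0.0138, 0.2045]
tool_rot: [-0.717, -3.056, 0.001]
contact_force: [1.4, 0.5, -0.4]
gripper_width: 0.948
grip_force: 0.0
```

Call:
carry_out(
  deltas=[-0.08,-0.06,0,0,0,-0.039,-0.9,-0.16,-0.13,0,0,0,-0.078,-0.9,-0.24,-0.19,0,0,0,-0.117,-0.9,-0.314,-0.257,0,0,0,-0.156,-0.9],
)

```text
time: 12.67
tcp_pos: [0.5299, -0.0246, 0.2047]
tool_rot: [-1.437, -2.791, 0.002]
contact_force: [-0.0, -0.2, -0.4]
gripper_width: 0.95
grip_force: 0.0
```

Call:
carry_out(
  deltas=[-0.08,-0.06,0,0,0,-0.039,-0.9,-0.16,-0.13,0,0,0,-0.078,-0.9,-0.24,-0.19,0,0,0,-0.117,-0.9,-0.314,-0.257,0,0,0,-0.156,-0.9],
)

```text
time: 13.0
tcp_pos: [0.4828, -0.0632, 0.2048]
tool_rot: [-2.072, -2.359, 0.002]
contact_force: [-0.6, -0.1, 0.6]
gripper_width: 0.957
grip_force: 0.0
```

Call:
carry_out(
  deltas=[-0.08,-0.06,0,0,0,-0.039,-0.9,-0.16,-0.13,0,0,0,-0.078,-0.9,-0.24,-0.19,0,0,0,-0.117,-0.9,-0.314,-0.257,0,0,0,-0.156,-0.9,-0.314,-0.257,0,0,0,-0.156,-0.9],
)

```text
time: 13.42
tcp_pos: [0.4342, -0.103, 0.205]
tool_rot: [-2.585, -1.782, 0.005]
contact_force: [-1.1, 0.3, 0.6]
gripper_width: 0.95
grip_force: 0.0
```

Call:
carry_out(
  deltas=[0,0,0,0,0,0,-0.9,0,0,0,0,0,0,-0.9,0,0,0,0,0,0,-0.9,0,0,0,0,0,0,-0.9],
)

```text
time: 13.75
tcp_pos: [0.4377, -0.1008, 0.2056]
tool_rot: [-2.576, -1.798, -0.0]
contact_force: [-0.2, -0.3, -0.4]
gripper_width: 0.946
grip_force: 0.0
```

```bash
python3 - <<'E'
from h import *
togo(437,-101,88,-20.1); wrist("wd",.016)
E
```

```text
t 13.8 tcp [ 437.7 -100.8  205.6] yaw -20.2 [-0.  0. -1.] shift [-0.005 -0.001 -0.784] turn 0.000 w 0.946 F [-0.2 -0.3 -0.4] j7 -0.07
(array([243., 330.]), 371, -243, 41, 24, -32.5)
(array([250., 185.]), 434, -103, 113, 47, 70.3)
(array([476., 135.]), 635, -127, 54, 33, 1.5)
```

View pics/wd.png

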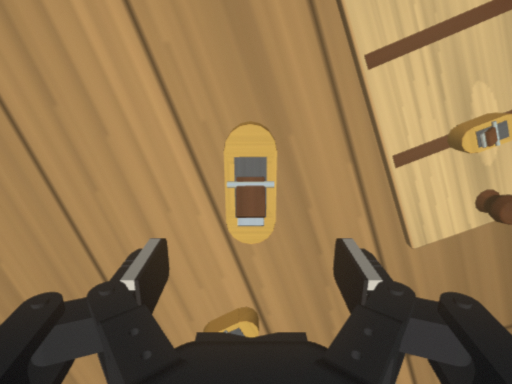

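The wrist view shows plane d centred and aligned at (250,185).

Call:
carry_out(
  deltas=[-0.015,-0.008,-0.2,0,0,0,-0.9,-0.015,-0.008,-0.43,0,0,0,-0.9,-0.015,-0.008,-0.63,0,0,0,-0.9,-0.015,-0.008,-0.79,0,0,0,-0.9,-0.015,-0.008,-0.79,0,0,0,-0.9],
)

```text
time: 14.22
tcp_pos: [0.4334, -0.1019, 0.0838]
tool_rot: [-2.573, -1.794, 0.007]
contact_force: [-1.3, 0.0, 0.0]
gripper_width: 0.953
grip_force: 0.0
```

Call:
carry_out(
  deltas=[0,0,0,0,0,0,-0.9,0,0,0,0,0,0,1,0,0,0,0,0,0,1,0,0,0,0,0,0,1,0,0,0,0,0,0,1],
  squeeze=70,
)

```text
time: 14.63
tcp_pos: [0.4358, -0.1027, 0.0891]
tool_rot: [2.576, 1.794, 0.004]
contact_force: [-2.5, 0.2, 12.1]
gripper_width: 0.496
grip_force: 70.4
```

Call:
carry_out(
  deltas=[0,0,0,0,0,0,1,0,0,0,0,0,0,1,0,0,0,0,0,0,1,0,0,0,0,0,0,1],
)

```text
time: 14.97
tcp_pos: [0.4358, -0.1027, 0.0891]
tool_rot: [2.576, 1.794, 0.004]
contact_force: [-1.0, -0.0, 12.0]
gripper_width: 0.491
grip_force: 70.5
```

```bash
python3 - <<'E'
from h import *
togo(621,142,182,-87.8); print(arm.state()["grip_force"])
E
```

```text
t 15.0 tcp [ 435.8 -102.7   89.1] yaw -20.3 [ 0.003 -0.    -1.   ] shift [1.235 1.632 0.619] turn -0.375 w 0.491 F [-1. -0. 12.] j7 -0.01
70.45533299446106
```

Call:
carry_out(
  deltas=[0,0,0.1,0,0,0,1,0,0,0.3,0,0,0,1,0,0,0.5,0,0,0,1,0,0,0.65,0,0,0,1,0,0,0.65,0,0,0,1],
)

```text
time: 15.38
tcp_pos: [0.4363, -0.103, 0.1891]
tool_rot: [2.574, 1.792, 0.008]
contact_force: [1.1, 0.5, -5.0]
gripper_width: 0.492
grip_force: 74.8
```

Call:
carry_out(
  deltas=[0.08,0.1,0,0,0,-0.025,1,0.19,0.25,0,0,0,-0.058,1,0.3,0.4,0,0,0,-0.092,1,0.411,0.543,0,0,0,-0.125,1],
)

```text
time: 15.72
tcp_pos: [0.4964, -0.02, 0.1843]
tool_rot: [-2.882, -1.249, 0.001]
contact_force: [0.4, -0.9, -4.8]
gripper_width: 0.495
grip_force: 74.7
```

Call:
carry_out(
  deltas=[0.1,0.13,0,0,0,-0.031,1,0.2,0.27,0,0,0,-0.062,1,0.3,0.4,0,0,0,-0.092,1,0.411,0.543,0,0,0,-0.125,1],
)

```text
time: 16.05
tcp_pos: [0.5577, 0.0613, 0.1838]
tool_rot: [-3.07, -0.665, 0.003]
contact_force: [-0.2, -0.8, -5.8]
gripper_width: 0.487
grip_force: 74.7
```

Call:
carry_out(
  deltas=[0.11,0.145,0,0,0,-0.034,1,0.22,0.29,0,0,0,-0.067,1,0.32,0.42,0,0,0,-0.099,1,0.411,0.543,0,0,0,-0.125,1,0.411,0.543,0,0,0,-0.125,1],
)

```text
time: 16.47
tcp_pos: [0.6211, 0.1482, 0.1828]
tool_rot: [-3.138, -0.063, -0.0]
contact_force: [-0.3, 1.6, -5.0]
gripper_width: 0.493
grip_force: 74.7
```

Call:
carry_out(
  deltas=[0,0,0,0,0,0,1,0,0,0,0,0,0,1,0,0,0,0,0,0,1,0,0,0,0,0,0,1],
)

```text
time: 16.8
tcp_pos: [0.6194, 0.1406, 0.1847]
tool_rot: [3.141, 0.058, -0.001]
contact_force: [0.2, -0.1, -5.5]
gripper_width: 0.49
grip_force: 74.7
```

```bash
python3 - <<'E'
from h import *
togo(621,142,104.5,-87.8)
E
```

```text
t 16.8 tcp [619.4 140.6 184.7] yaw -87.9 [-0.001 -0.    -1.   ] shift [ 0.011  0.01  -0.534] turn 0.000 w 0.49 F [ 0.2 -0.1 -5.5] j7 -1.43
```

Call:
carry_out(
  deltas=[0.011,0.01,-0.16,0,0,0,1,0.011,0.01,-0.3,0,0,0,1,0.011,0.01,-0.4,0,0,0,1,0.011,0.01,-0.47,0,0,0,1,0.011,0.01,-0.51,0,0,0,1],
)

```text
time: 17.22
tcp_pos: [0.6209, 0.1426, 0.107]
tool_rot: [3.141, 0.059, -0.003]
contact_force: [0.1, 0.1, -4.6]
gripper_width: 0.49
grip_force: 74.6
```

Call:
carry_out(
  deltas=[0,0,-0.01,0,0,0,1,0,0,-0.02,0,0,0,1,0,0,-0.025,0,0,0,1,0,0,-0.025,0,0,0,1],
)

```text
time: 17.55
tcp_pos: [0.6219, 0.1432, 0.1053]
tool_rot: [-3.141, -0.06, -0.002]
contact_force: [-0.9, 0.2, -4.6]
gripper_width: 0.489
grip_force: 74.6
```

Call:
carry_out(
  deltas=[0,0,0,0,0,0,-0.5,0,0,0,0,0,0,-0.5,0,0,0,0,0,0,-0.5,0,0,0.05,0,0,0,-0.5,0,0,0.1,0,0,0,-0.5],
)

```text
time: 17.97
tcp_pos: [0.6215, 0.1432, 0.1203]
tool_rot: [-3.141, -0.06, -0.0]
contact_force: [0.2, 0.3, -0.1]
gripper_width: 0.747
grip_force: 0.0
```

Call:
carry_out(
  deltas=[0,0,0.15,0,0,0,-0.5,0,0,0.4,0,0,0,-0.5,0,0,0.6,0,0,0,-0.5,0,0,0.6,0,0,0,-0.5,0,0,0.6,0,0,0,-0.5],
)

```text
time: 18.38
tcp_pos: [0.6226, 0.1432, 0.2127]
tool_rot: [-3.14, -0.06, -0.008]
contact_force: [-0.2, -0.1, -0.7]
gripper_width: 0.751
grip_force: 0.0
```

```bash
python3 - <<'E'
from h import *
togo(365,-248,205,-78.9); wrist("wd3",.042)
E
```

```text
t 18.4 tcp [622.6 143.2 212.7] yaw -87.8 [ 0.005  0.001 -1.   ] shift [-1.717 -2.608 -0.051] turn 0.049 w 0.751 F [-0.2 -0.1 -0.7] j7 -1.45
(array([352., 179.]), 620, 58, 98, 44, 2.1)
(array([251., 185.]), 623, 145, 113, 46, 1.6)
```

View pics/wd3.png

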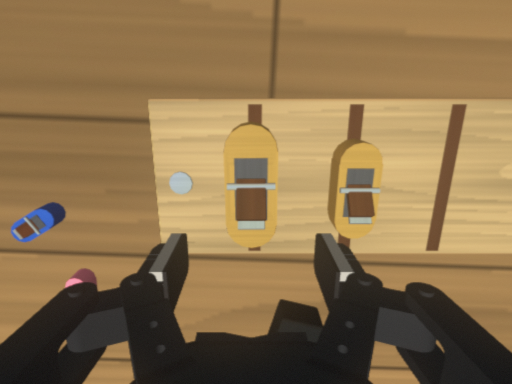

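Plane d sits on the farthest strip at (251,185). Plane b is last.

Call:
carry_out(
  deltas=[-0.1,-0.15,0,0,0,0.003,-0.8,-0.22,-0.33,0,0,0,0.006,-0.8,-0.34,-0.51,-0.01,0,0,0.01,-0.8,-0.46,-0.69,-0.02,0,0,0.013,-0.8,-0.585,-0.873,-0.02,0,0,0.0165,-0.8],
)

```text
time: 18.85
tcp_pos: [0.532, 0.0116, 0.2052]
tool_rot: [3.138, 0.143, -0.004]
contact_force: [-0.6, -0.1, 0.2]
gripper_width: 0.898
grip_force: 0.0
```

Call:
carry_out(
  deltas=[-0.12,-0.17,0,0,0,0.003,-0.8,-0.23,-0.35,0,0,0,0.006,-0.8,-0.35,-0.52,-0.01,0,0,0.01,-0.8,-0.47,-0.7,-0.02,0,0,0.013,-0.8,-0.585,-0.873,-0.02,0,0,0.0165,-0.8],
)

```text
time: 19.27
tcp_pos: [0.4442, -0.1194, 0.2026]
tool_rot: [-3.133, -0.224, 0.003]
contact_force: [0.9, -0.6, -0.7]
gripper_width: 0.899
grip_force: 0.0
```

Call:
carry_out(
  deltas=[-0.13,-0.19,0,0,0,0.003,-0.8,-0.26,-0.38,0,0,0,0.006,-0.8,-0.38,-0.56,-0.01,0,0,0.01,-0.8,-0.49,-0.73,-0.02,0,0,0.013,-0.8,-0.585,-0.873,-0.02,0,0,0.0165,-0.8],
)

```text
time: 19.68
tcp_pos: [0.3562, -0.2508, 0.1997]
tool_rot: [-3.126, -0.303, 0.003]
contact_force: [0.4, -0.3, 0.7]
gripper_width: 0.9
grip_force: 0.0
```

Call:
carry_out(
  deltas=[0,0,0,0,0,0,-0.8,0,0,0,0,0,0,-0.8,0,0,0,0,0,0,-0.8,0,0,0,0,0,0,-0.8],
)

```text
time: 20.02
tcp_pos: [0.3587, -0.2485, 0.2001]
tool_rot: [-3.126, -0.307, 0.001]
contact_force: [0.2, 0.2, 0.2]
gripper_width: 0.895
grip_force: 0.0
```

```bash
python3 - <<'E'
from h import *
togo(358,-250,84,-78.9); wrist("wb",.013)
E
```

```text
t 20.0 tcp [ 358.7 -248.5  200.1] yaw -78.8 [-0.001  0.001 -1.   ] shift [-0.005 -0.01  -0.774] turn -0.001 w 0.895 F [0.2 0.2 0.2] j7 -0.49
(array([255., 183.]), 355, -249, 67, 31, 8.6)
```

View pics/wb.png

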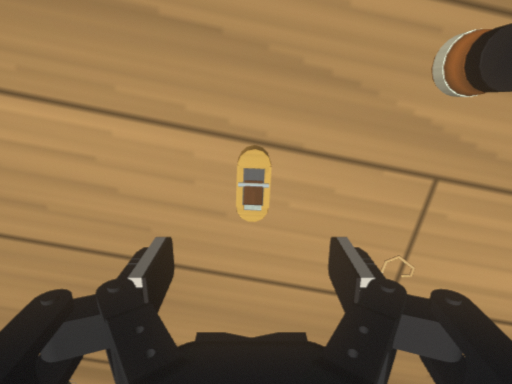

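The wrist view shows plane b at (255,183), with the jar well clear at the upper right.

Call:
carry_out(
  deltas=[-0.017,-0.008,-0.2,0,0,-0.01,-0.8,-0.017,-0.008,-0.43,0,0,-0.01,-0.8,-0.017,-0.008,-0.63,0,0,-0.01,-0.8,-0.017,-0.008,-0.775,0,0,-0.01,-0.8,-0.017,-0.008,-0.775,0,0,-0.01,-0.8],
)

```text
time: 20.48
tcp_pos: [0.355, -0.2489, 0.0811]
tool_rot: [-3.127, -0.257, 0.007]
contact_force: [0.1, 0.5, 0.7]
gripper_width: 0.9
grip_force: 0.0
```

Call:
carry_out(
  deltas=[0,0,0,0,0,0,-0.8,0,0,0,0,0,0,1,0,0,0,0,0,0,1,0,0,0,0,0,0,1,0,0,0,0,0,0,1],
  squeeze=50,
)

```text
time: 20.9
tcp_pos: [0.3563, -0.2509, 0.0853]
tool_rot: [3.13, 0.256, 0.003]
contact_force: [-2.7, 6.1, 7.4]
gripper_width: 0.342
grip_force: 5.5
```

Call:
carry_out(
  deltas=[0,0,0,0,0,0,1,0,0,0,0,0,0,1,0,0,0,0,0,0,1,0,0,0,0,0,0,1,0,0,0,0,0,0,1],
)

```text
time: 21.32
tcp_pos: [0.3562, -0.2509, 0.0855]
tool_rot: [3.13, 0.255, 0.003]
contact_force: [-0.9, 1.1, 10.9]
gripper_width: 0.32
grip_force: 48.9
```

```bash
python3 - <<'E'
from h import *
togo(628,-34,180,-87.8); print(arm.state()["grip_force"])
E
```

```text
t 21.3 tcp [ 356.2 -250.9   85.5] yaw -80.7 [ 0.002 -0.001 -1.   ] shift [1.812 1.446 0.63 ] turn -0.040 w 0.32 F [-0.9  1.1 10.9] j7 -0.34
48.92407536506653
```

Call:
carry_out(
  deltas=[0,0,0.1,0,0,0,1,0,0,0.3,0,0,0,1,0,0,0.5,0,0,0,1,0,0,0.63,0,0,0,1,0,0,0.63,0,0,0,1],
)

```text
time: 21.73
tcp_pos: [0.3567, -0.2517, 0.1823]
tool_rot: [3.128, 0.254, 0.008]
contact_force: [-0.1, -0.5, -1.9]
gripper_width: 0.323
grip_force: 51.0
```

Call:
carry_out(
  deltas=[0.12,0.1,0,0,0,-0.003,1,0.28,0.22,0,0,0,-0.006,1,0.44,0.35,0,0,0,-0.01,1,0.604,0.482,0,0,0,-0.013,1],
)

```text
time: 22.07
tcp_pos: [0.4468, -0.1774, 0.1784]
tool_rot: [-3.135, -0.189, 0.0]
contact_force: [0.2, -0.7, -2.7]
gripper_width: 0.318
grip_force: 51.0
```

Call:
carry_out(
  deltas=[0.15,0.12,0,0,0,-0.003,1,0.3,0.24,0,0,0,-0.006,1,0.45,0.36,0,0,0,-0.01,1,0.604,0.482,0,0,0,-0.013,1],
)

```text
time: 22.4
tcp_pos: [0.5373, -0.1047, 0.1779]
tool_rot: [-3.138, -0.126, 0.002]
contact_force: [0.3, 0.3, -3.1]
gripper_width: 0.321
grip_force: 51.0
```

Call:
carry_out(
  deltas=[0.16,0.13,0,0,0,-0.003,1,0.32,0.26,0,0,0,-0.006,1,0.48,0.38,0,0,0,-0.01,1,0.604,0.482,0,0,0,-0.013,1,0.604,0.482,0,0,0,-0.013,1],
)

```text
time: 22.82
tcp_pos: [0.6307, -0.028, 0.1769]
tool_rot: [-3.138, -0.073, -0.002]
contact_force: [-0.1, 1.3, -2.5]
gripper_width: 0.32
grip_force: 51.0
```

Call:
carry_out(
  deltas=[0,0,0,0,0,0,1,0,0,0,0,0,0,1,0,0,0,0,0,0,1,0,0,0,0,0,0,1],
)

```text
time: 23.15
tcp_pos: [0.6267, -0.035, 0.1788]
tool_rot: [3.141, 0.06, -0.001]
contact_force: [0.3, -0.0, -2.7]
gripper_width: 0.328
grip_force: 51.0
```

```bash
python3 - <<'E'
from h import *
togo(628,-34,101,-87.8)
E
```

```text
t 23.1 tcp [626.7 -35.  178.8] yaw -87.8 [-0. -0. -1.] shift [ 0.009  0.007 -0.518] turn 0.000 w 0.328 F [ 0.3 -0.  -2.7] j7 -1.13
```

Call:
carry_out(
  deltas=[0.009,0.007,-0.15,0,0,0,1,0.009,0.007,-0.29,0,0,0,1,0.009,0.007,-0.39,0,0,0,1,0.009,0.007,-0.455,0,0,0,1,0.009,0.007,-0.495,0,0,0,1],
)

```text
time: 23.57
tcp_pos: [0.6281, -0.0333, 0.1035]
tool_rot: [-3.141, -0.061, 0.002]
contact_force: [0.1, -0.2, -2.2]
gripper_width: 0.319
grip_force: 51.0
```

Call:
carry_out(
  deltas=[0,0,-0.01,0,0,0,1,0,0,-0.02,0,0,0,1,0,0,-0.025,0,0,0,1,0,0,-0.025,0,0,0,1],
)

```text
time: 23.9
tcp_pos: [0.6292, -0.033, 0.1015]
tool_rot: [3.141, 0.063, 0.002]
contact_force: [0.3, 0.6, -2.5]
gripper_width: 0.319
grip_force: 51.0
```

Call:
carry_out(
  deltas=[0,0,0,0,0,0,-0.3,0,0,0,0,0,0,-0.3,0,0,0,0,0,0,-0.3,0,0,0.05,0,0,0,-0.3,0,0,0.1,0,0,0,-0.3],
)

```text
time: 24.32
tcp_pos: [0.6288, -0.0329, 0.1163]
tool_rot: [-3.141, -0.063, 0.001]
contact_force: [0.5, -0.2, 0.4]
gripper_width: 0.65
grip_force: 0.0
```

Call:
carry_out(
  deltas=[0,0,0.15,0,0,0,-0.3,0,0,0.4,0,0,0,-0.3,0,0,0.7,0,0,0,-0.3,0,0,0.9,0,0,0,-0.3,0,0,0.9,0,0,0,-0.3],
)

```text
time: 24.73
tcp_pos: [0.6314, -0.0344, 0.2595]
tool_rot: [3.139, 0.061, 0.019]
contact_force: [1.1, -0.3, 0.1]
gripper_width: 0.652
grip_force: 0.0
```

Call:
carry_out(
  deltas=[-0.3,0,0.1,0,0,0,-0.3,-0.6,0,0.2,0,0,0,-0.3,-0.9,0,0.3,0,0,0,-0.3,-0.9,0,0.3,0,0,0,-0.3,-0.9,0,0.3,0,0,0,-0.3],
)

```text
time: 25.15
tcp_pos: [0.4905, -0.0338, 0.2981]
tool_rot: [-3.139, -0.059, -0.002]
contact_force: [0.0, 0.6, -0.4]
gripper_width: 0.648
grip_force: 0.0
```

```bash
python3 - <<'E'
from h import *
togo(628,-34,101,-87.8); wrist("wb3",.04)
c=arm.camera("scene"); cv2.imwrite("pics/s9.png",cv2.resize(c["img"][100:330,120:380,::-1],None,fx=2.5,fy=2.5,interpolation=cv2.INTER_CUBIC))
E
```

```text
t 25.1 tcp [490.5 -33.8 298.1] yaw -87.8 [ 0.001  0.002 -1.   ] shift [ 0.916 -0.002 -1.314] turn 0.000 w 0.648 F [ 0.   0.6 -0.4] j7 -1.21
(array([344.,  29.]), 631, -118, 49, 28, 3.5)
(array([257.,  44.]), 624, -32, 55, 30, 2.1)
(array([169.,  50.]), 613, 52, 72, 42, 2.0)
(array([87., 59.]), 607, 140, 77, 58, 3.4)
```

View pics/wb3.png

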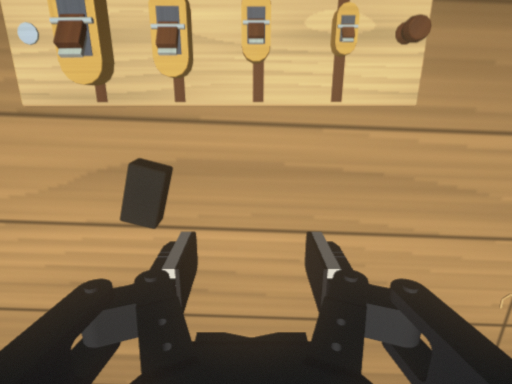

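View pics/s9.png

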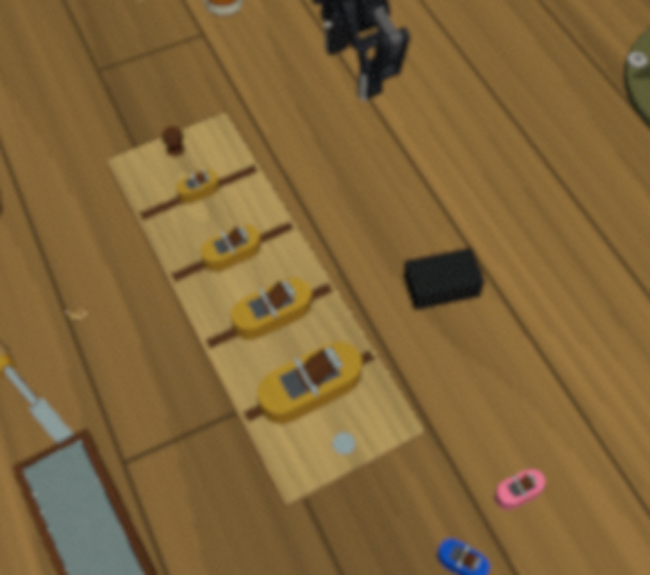

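The last views show all four planes centred on their strips in the right order, and the block has not moved. The arm is clear of everything.

```bash
python3 -c "
from cell import arm
print(arm.job_done())"
```

```text
the job is handed in; nothing more can be done
None
```

I placed the four planes on their strips in order of size from the knob, smallest nearest, and handed the job in at about 25 s; the hand-in reported no verdict, but the last pictures show each plane centred and the block untouched, and the arm never went near the jar.

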